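# Lock the folded tray stand with its C-hook

### The arm

A 6-joint arm with a two-finger parallel gripper is mounted at the origin on the work surface. World frame = base frame: x ahead of the robot, y to its left, z up, the work surface at z = 0. Lengths are in m, angles in degrees, forces in N, time in s.
With the tool pointing down it reaches from about 0.3 to 0.75 m from the base axis. Payload 8.5 kg.
Tool frame: the origin (TCP) lies midway between the tips of the shut fingers; the grasp point (between the pads) lies 19 mm behind it; z points along the fingers, y is the direction in which the jaws open and shut (so a half turn about z gives the same grasp; the last joint's range is limited). The gripper opens to 85 mm and grips with 20 to 120 N. Pads are 22 mm wide; open, the fingers measure 114 mm over their backs; the gripper's body (76 mm by 85 mm) begins 54 mm behind the grasp point. The pads swing forward as they close: fully open they stand 13 mm farther back than shut.
Start: joints at [53.211, 21.807, 74.336, -0, 83.858, -12.336], TCP at [0.228, 0.501, 0.231] pointing down, gripper open.
Joint ranges: [-178.18, 178.18], [-50.72, 133.34], [12.68, 142.11], [-81.47, 261.47], [9.98, 163.14], [-165.26, 165.26]. Speed limits (degrees/s): [136.94, 136.94, 180, 180, 180, 180].

### API

Orientations are given as a 3x3 rotation matrix whose columns are the frame's x, y, z axes.
In Python, from rig import env, viewer, ticket gives the robot as it stands. The module is installed in compiled form; this text tells all that it offers.
- The arm moves only by the shell command python3 -m pendant 'ROWS' [FORCE]. ROWS is JSON, a list of rows, each a list of 3 entries, a list of its own where there are three numbers: the shift along the world's x, y, z in mm, then the turn about the world's z in rad, then the opening, from -1 (shut) to 1 (fully open). A call has 1 to 12 rows; each row shifts and turns the pose as measured when the row begins; what a row does not reach is not made up. A row lasts 1/8 s, in which the tool goes at most 62.5 mm and 10.7 degrees, less where a joint would pass 70% of its speed; a pose out of reach is approached as far as the arm can. A call with a gripper value outside its range is refused whole. The fingers move at their own pace and stop on an object; FORCE is the grip in N (left out, the last holds). Time passes only in rows, so rows that do not move let the fingers close. It gives the time, the measured TCP pose, the force and the opening at its end, in the units of the state.
- env.observe(): the state, without advancing time (a new reading comes with each control period).
- viewer.get_image(name): name is "scene" or "top" or "wrist"; returns (picture, depth): 400x640x3 uint8, red, green, blue; 400x640 float32, m along the optical axis (not along the pixel's ray), 0 where there is no reading.
- viewer.camera_params(name): a dict with "fx", "fy", "cx", "cy" (pixels), "rvec" (rotation vector, rad) and "tvec" (3), from world to camera coordinates, as OpenCV has them; the wrist camera has in their place "T_tool_cam" (4x4, takes a point from camera to tool coordinates, whose origin is the TCP and whose axes are the flange's). Camera axes: x right, y down, z forward; pixel columns grow to the right and rows downward; lengths in m; the calibration is good to about 2 mm. A picture is of the moment at which its call begins: read the wrist's pose just before it. camera_params takes no time and is no camera call.
- ticket.close_job(): hands the job in, once; it reports no verdict.
The state is a dict: "time_s": time; "q": joint angles; "qvel": joint speeds; "joint_efforts": joint torques, N m; "position": TCP position; "tool_rot": TCP orientation; "ft_force": force on the tool from outside, world axes, zero at the start; "wrist_torque": the same for the moment, N m; "grip_width": finger opening in m.
Only numpy, scipy, OpenCV 4.12 (cv2) and the standard library are available. Lean on these libraries where they do the work, as an engineer would, in place of code of your own. Each camera call takes 0.05 s, during which the arm holds its last target. There are 200 camera calls.

### The job

Lock the folded tray stand to the shelf: from inside the frame pass the steel C-hook, ball tip first, along its own curve through the ring under the front bar, then draw the tip on round outside and push it under the spring clip's cap until it snaps in behind the jaws. Leave the hook lying there threaded, its eye inside the frame. Do not force it against the stand, and leave the other things where they are.

Things in the scene. Friction and masses are not known exactly. Their poses are not given: they have to be found in the camera images.
- hook: Loose plain steel C-hook, lying flat, z up, 0.14-0.26 kg. 12 mm round bar, arc of 70 mm centreline radius. Origin: arc centre, at the underside (bar axis at z 6 mm). Angles anticlockwise from its x: ball tip at 230 deg, arc back through 180 and 90 to the tail at 65 deg. Tail eye: flat, 40 mm wide, centre (42, 58) mm; cannot pass the ring. Home: its x about parallel to tray_stand x.
- ball_tip (a point): Centre of the 16 mm ball on the hook's tip, 8 mm above the hook's underside. With the ball just inside the frame in front of the ring the hook's yaw is about 2.65 rad less than the stand's; turning it anticlockwise (from above) then threads it.
- hook_waist (a point): Point on the bar's axis 140 deg of arc behind the ball (hook frame 90 deg); this part of the bar lies in the ring when the hook is home.
- hook_fore (a point): Point on the bar's axis 12 deg nearer the ball than hook_waist (hook frame 102 deg).
- hook_aft (a point): Point on the bar's axis 12 deg nearer the tail than hook_waist (hook frame 78 deg).
- tray_stand: Folded aluminium stand, lying flat, fixed. Origin on the shelf under the ring; x from the front bar into the frame, y along that bar. Tubes 14 mm, axis at z 44.5 mm. Outer rectangle x 0 to 300, y -225 to 95 mm; front bar at x = 0. Open inside up to x = 190 mm. Fingers cannot pass the bar (the hook slides under it), so the hook must be let go and regrasped on the other side.
- thread_center (a point): Point on the shelf under the front bar, 70 mm from the ring towards the stand's -y: centre of the circle on which the hook turns through the ring (ring at stand angle 90 deg on it, clip at 221 deg).
- ring_center (a point): Centre of the upright steel ring under the front bar, 19 mm above the shelf; its hole looks along the stand's x. Hole 28 mm across, wire 5 mm thick; its lowest part lies on the shelf as a 5 mm sill that the hook must be raised over.
- spring_clip: Steel clip fixed to the shelf outside the frame. Origin on the shelf under the jaw gap; x = way in for the ball, y left. At x = 0 two upright 16 mm round jaws, gap 13 mm, each springs sideways (1.5 N + 1.5 N/mm): about 8-14 N to push the ball in. Cap over them at z 34-37 mm. Side walls at y +-34, x -7 to 26 mm; back wall stops the ball's centre at x = 14; it is snapped in from x = 7.
- canister: Red coffee canister with wooden cap, 90 mm across, 158 mm tall; bystander, origin under its centre.
- finjan_a: White cup 58 mm across, 50 mm tall, beyond the hook; bystander.
- finjan_b: White cup like it, standing inside the far part of the stand; bystander.
- finjan_c: White cup like it, near the robot; bystander.
- spoon_rest: Steel spoon rest dish 110 mm across, 18 mm tall; bystander.
- sugar_jar: Glass jar 70 mm across, 110 mm tall; bystander.
- date_bowl: Dark wooden bowl 120 mm across, 50 mm tall; bystander.
Mind the look-alikes: they are no part of the job. What is shaped like the spring_clip but green is not meant. Leave any turquoise look-alike of the hook alone.

How it is judged (in metres and radians):
At the end, for the whole second after the job is handed in: Hook through the ring (waist, fore or aft point within 18 mm of its centre, x axis within 0.5 rad of the stand's, level within 0.3 rad); ball 5 to 20 mm past the clip's jaws, within 14 mm of its centre line, below 34 mm; hook released and at rest (x of ball_tip in the frame of spring_clip between 0.005 and 0.02 m and y of ball_tip in the frame of spring_clip between -0.014 and 0.014 m and z of ball_tip in the frame of spring_clip below 0.034 m and distance between any of hook_waist, hook_fore, hook_aft and ring_center below 0.018 m and angle between the x axis of hook and the x axis of tray_stand, either way round below 0.5 rad and angle between hook's own z axis and vertical below 0.3 rad and linear speed of hook below 0.02 m/s); the robot touches nothing.
It fails at once if a bystander is moved by more than 30 mm (distance of any of canister, finjan_a, finjan_b, finjan_c, spoon_rest, sugar_jar, date_bowl from where it was at the start of the episode above 0.03 m).
It fails at once if the hook is forced against the stand or its ring with more than 30 N (contact force between hook and tray_stand above 30 N).
It also fails if it takes over 58 s, if anything falls off the work surface, if the arm or the gripper's body presses on something with over 40 N, if the wrist force passes 120 N, or if a joint passes its speed limit or range.

## Working session

There is one attempt and no reset: what is moved stays moved. The work goes in short steps, Python scripts to look and compute and a shell command to move; the robot and the scene stay as the last step left them, time stands still between calls to the robot, and variables do not carry over. Pictures are saved under pics/ and viewed, about 8 in all and at most 12, crops included, and the job is handed in when it is done.

```bash
ls; mkdir -p pics; cat > h.py <<'E'
import numpy as np,cv2
from rig import env,viewer,ticket
def cam(n):
    p=viewer.camera_params(n)
    K=np.array([[p['fx'],0,p['cx']],[0,p['fy'],p['cy']],[0,0,1]])
    if n=='wrist':
        s=env.observe();T=np.eye(4);T[:3,:3]=np.array(s['tool_rot']);T[:3,3]=s['position']
        W=T@np.array(p['T_tool_cam']);return K,W[:3,:3],W[:3,3]
    R=cv2.Rodrigues(np.array(p['rvec'],float))[0];return K,R.T,-R.T@np.array(p['tvec']).ravel()
def ray(c,u,v,z):
    K,R,o=c;d=R@np.linalg.inv(K)@np.array([u,v,1.]);return o+d*(z-o[2])/d[2]
def proj(c,p):
    K,R,o=c;q=K@(R.T@(np.array(p)-o));return q[:2]/q[2]
def shot(n,f):
    c=cam(n);im,d=viewer.get_image(n);cv2.imwrite('pics/'+f+'.png',im[:,:,::-1]);np.save('pics/'+f+'.npy',d);return c,im,d
E
python3 - <<'E'
from h import *
for n in('top','scene'):
    c,im,d=shot(n,n+'0');print(n,c[0].diagonal(),c[2],c[1][:,2])
E
```

```text
pics
top [385.18715895 385.18715895   1.        ] [0.45553823 0.06897688 1.29463707] [ 0.0653838   0.02982124 -0.99741448]
scene [488.04585002 488.04585002   1.        ] [1.10368531 0.87405209 1.12244818] [-0.39323877 -0.54612364 -0.73967036]
```

View pics/top0.png

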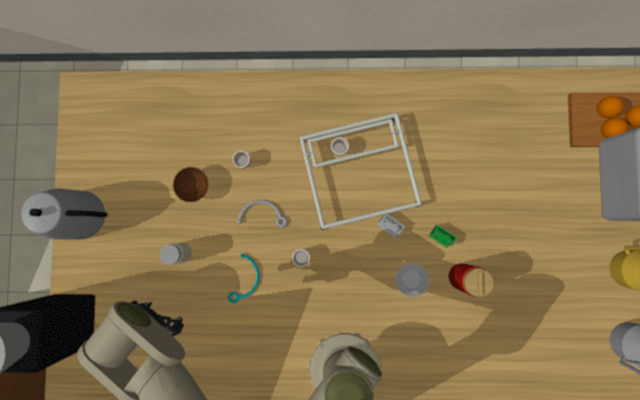

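View pics/scene0.png

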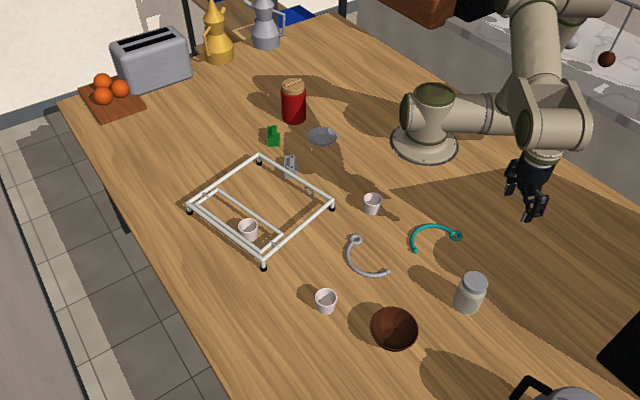

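The top view shows the steel hook at (262,213), with its eye at (281,222) and its ball at (240,222). The stand is at (362,170), with its front bar running (322,227)–(421,204). The grey clip is at (391,224).

Look-alikes: turquoise hook at (245,280) and green clip at (443,236). I choose the grey hook and grey clip, and will check both close up with the wrist camera.

```bash
python3 - <<'E'
from h import *
c=cam('top')
for n,u,v,z in [('eye',281,222,.006),('ball',240,222,.008),('arctop',262,201,.006),('cornL',322,227,.0445),('cornR',421,204,.0445),('cornFL',302,137,.0445),('cornFR',397,116,.0445),('clip',391,224,.03),('cupc',301,257,.05),('jar',176,254,.1)]:
    print(n,ray(c,u,v,z).round(3))
s=env.observe();print(s['time_s'],np.round(s['tool_rot'],3),s['position'],s['grip_width'],s['ft_force'])
p=viewer.camera_params('wrist');print({k:np.round(v,3) for k,v in p.items()})
E
```

```text
eye [0.476 0.214 0.006]
ball [0.476 0.351 0.008]
arctop [0.547 0.278 0.006]
cornL [0.46  0.076 0.044]
cornR [ 0.535 -0.243  0.044]
cornFL [0.756 0.142 0.044]
cornFR [ 0.824 -0.169  0.044]
clip [ 0.47  -0.149  0.03 ]
cupc [0.363 0.143 0.05 ]
jar [0.374 0.53  0.1  ]
0.1 [[-0.91   0.414 -0.001]
 [ 0.414  0.91  -0.001]
 [ 0.    -0.001 -1.   ]] [0.22754784 0.50045697 0.2307975 ] 0.08548061616869626 [1.00208228 0.32543193 0.39210418]
{'fx': np.float64(342.636), 'fy': np.float64(342.636), 'cx': np.float64(317.012), 'cy': np.float64(194.974), 'T_tool_cam': array([[-0.001, -0.945, -0.328,  0.085],
       [ 1.   , -0.001, -0.   , -0.   ],
       [ 0.   , -0.328,  0.945, -0.142],
       [ 0.   ,  0.   ,  0.   ,  1.   ]])}
```

```bash
python3 -m pendant '[[[25,-16,2],-0.18,1],[[25,-16,2],-0.18,1],[[25,-16,2],-0.18,1],[[25,-16,2],-0.18,1],[[25,-16,2],-0.18,1],[[25,-16,2],-0.18,1],[[25,-16,2],-0.18,1],[[25,-16,2],-0.18,1],[[25,-16,2],-0.18,1],[[25,-16,2],-0.18,1],[[25,-16,2],-0.18,1],[[10,-10,0],-0.18,1]]' 100 && python3 -c "
from h import *
c,im,d=shot('wrist','w_hook');s=env.observe();print(s['q'],np.round(c[2],3));import pickle;pickle.dump(c,open('pics/w_hook.pkl','wb'))"
python3 -m pendant '[[[0,-45,0],0,1],[[0,-55,0],0,1],[[0,-60,0],0,1],[[0,-60,0],0,1],[[0,-60,0],0,1],[[0,-40,0],0,1],[[0,0,0],0,1],[[0,0,0],0,1]]' && python3 -c "
from h import *
c,im,d=shot('wrist','w_stand');s=env.observe();print(s['q'],np.round(c[2],3));import pickle;pickle.dump(c,open('pics/w_stand.pkl','wb'))"
```

```text
time_s: 1.6
position: [0.5189, 0.3071, 0.2485]
tool_rot: [[0.884, 0.467, -0.009], [0.467, -0.884, 0.006], [-0.005, -0.009, -1.0]]
ft_force: [-0.7, 0.3, 0.2]
grip_width: 0.0856
[19.08006661 26.80391046 63.30314294  0.43942706 90.26455352 81.70088398] [0.595 0.346 0.39 ]
time_s: 2.65
position: [0.5161, -0.0202, 0.2457]
tool_rot: [[0.876, 0.481, -0.013], [0.482, -0.876, 0.006], [-0.009, -0.012, -1.0]]
ft_force: [0.1, -0.8, -0.5]
grip_width: 0.0856
[-15.43289487  18.19875763  77.47750064   0.116623    85.1559458
  45.74679325] [0.592 0.02  0.387]
```

View pics/w_hook.png

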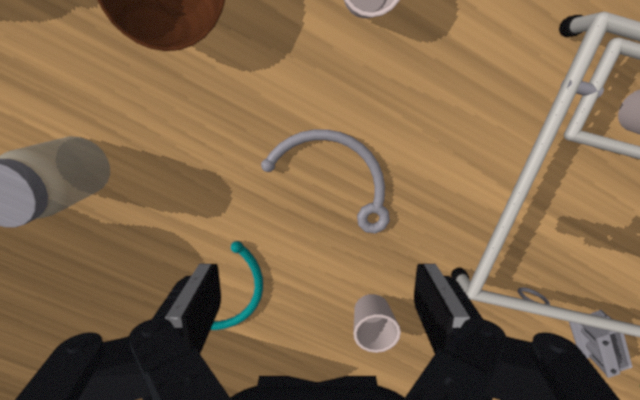

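View pics/w_stand.png

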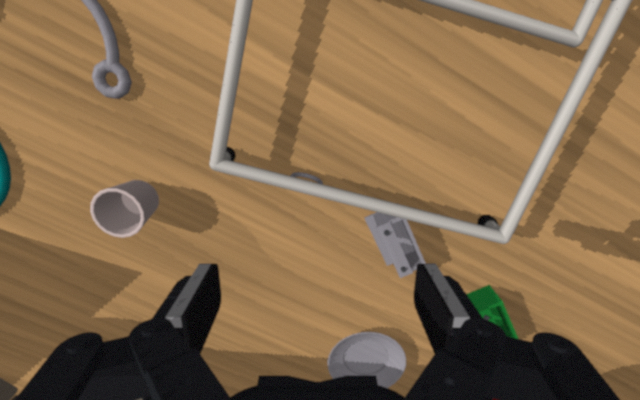

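The wrist views confirm the grey hook, with its ball at (268,165) and eye at (373,218). The grey clip is at (397,245), the ring under the bar at (307,177), and the front bar corners at (216,163) and (503,238).

```bash
python3 - <<'E'
from h import *
import pickle
from scipy.optimize import least_squares
c=pickle.load(open('pics/w_hook.pkl','rb'));im=cv2.imread('pics/w_hook.png')
S=cv2.cvtColor(im,cv2.COLOR_BGR2HSV)
m=((S[...,1]<70)&(S[...,2]>60)).astype(np.uint8);m[:,:255]=0;m[:,395:]=0;m[:120]=0;m[240:]=0
n,l,st,ce=cv2.connectedComponentsWithStats(m);k=1+st[1:,4].argmax();print(st[k],ce[k])
v,u=np.nonzero(l==k);P=np.array([ray(c,a,b,.006)[:2] for a,b in zip(u,v)])
eye0=ray(c,373,218,.006)[:2];ball0=ray(c,268,165,.008)[:2]
ok=(np.linalg.norm(P-eye0,axis=1)>.03)&(np.linalg.norm(P-ball0,axis=1)>.015)
f=lambda x,Q:np.linalg.norm(Q-x[:2],axis=1)-x[2]
r=least_squares(f,[.48,.28,.07],args=(P[ok],)).x
r2=least_squares(lambda x:np.linalg.norm(P[ok]-x,axis=1)-.07,[.48,.28]).x
E=P[np.linalg.norm(P-eye0,axis=1)<.026];B=P[np.linalg.norm(P-ball0,axis=1)<.009]
print('fit',r,r2,'eye',eye0,'ball',ball0,B.mean(0))
for q,a in((eye0,np.degrees(np.arctan2(58,42))),(ball0,230)):
    d=q-r2;print('yaw',np.degrees(np.arctan2(d[1],d[0]))-a,np.linalg.norm(d))
c=pickle.load(open('pics/w_stand.pkl','rb'))
L=ray(c,216,163,.0445);R=ray(c,503,238,.0445);print(L,R,np.linalg.norm(L-R),np.degrees(np.arctan2(-(L-R)[0],(L-R)[1])))
yv=(L-R)/np.linalg.norm(L-R);ring=L-.095*yv;print('ring',ring,'img of ring ctr',proj(c,[ring[0],ring[1],.019]))
im=cv2.imread('pics/w_stand.png')[140:300,280:520];cv2.imwrite('pics/clip.png',cv2.resize(im,None,fx=3.3,fy=3.3,interpolation=cv2.INTER_CUBIC))
E
```

```text
[ 261  129  129  105 2580] [342.15891473 171.41434109]
fit [0.47650758 0.28340933 0.07027178] [0.47683589 0.28344492] eye [0.47868749 0.21169559] ball [0.47950632 0.35274863] [0.47969723 0.35341103]
yaw -142.61200135182656 0.07177322227854752
yaw -142.20664581026102 0.06935513594828814
[0.46280079 0.07226727 0.0445    ] [ 0.53784617 -0.23944907  0.0445    ] 0.3206226518044806 13.53630008811156
ring [ 0.48503662 -0.0200938   0.0445    ] img of ring ctr [306.17537607 179.18980585]
```

View pics/clip.png

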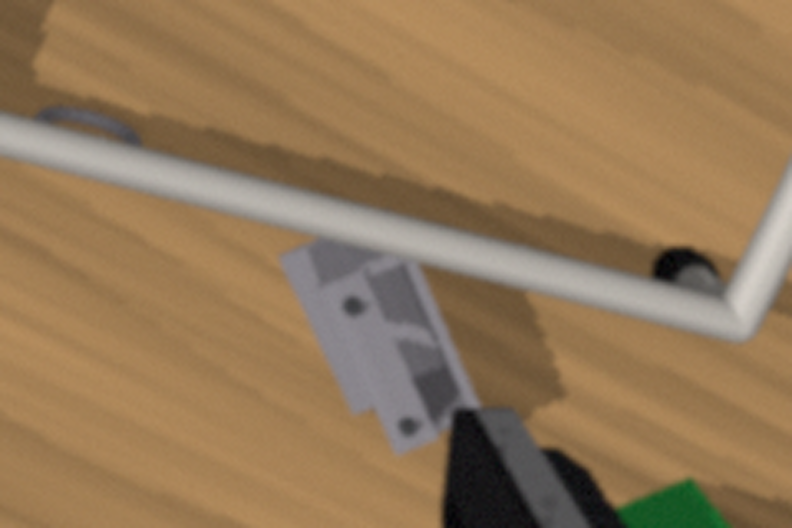

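```bash
python3 - <<'E'
from h import *
import pickle
c=pickle.load(open('pics/w_stand.pkl','rb'))
f=lambda x,y:(280+(x+.5)/3.3-.5,140+(y+.5)/3.3-.5)
a=ray(c,*f(354,305),.037);b=ray(c,*f(407,427),.037)
print(a,b,np.linalg.norm(a-b),(a+b)/2,np.degrees(np.arctan2(*(a-b)[[1,0]])))
for n,p in dict(sillL=(282,258),capL=(400,455),walltopR=(415,258),backR=(478,405)).items(): print(n,ray(c,*f(*p),.036).round(4))
ring=np.array([.485,-.020]);Y=np.radians(13.5);u=lambda t:np.array([np.cos(t+Y),np.sin(t+Y)])
T=ring-.07*u(np.pi/2);print('T',T,'clip exp',T+.07*u(np.radians(221)),'axis',221+90+13.5-360)
q=env.observe()
E
```

```text
[ 0.47943879 -0.12703094  0.037     ] [ 0.44819426 -0.16931878  0.037     ] 0.052578348793864006 [ 0.46381653 -0.14817486  0.037     ] 53.54102185957423
sillL [ 0.4821 -0.0968  0.036 ]
capL [ 0.4369 -0.1741  0.036 ]
walltopR [ 0.5038 -0.1359  0.036 ]
backR [ 0.4674 -0.1867  0.036 ]
T [ 0.50134118 -0.08806589] clip exp [ 0.46069197 -0.14505398] axis -35.5
```

```bash
python3 -m pendant '[[[0,45,-10],0.02,1],[[0,55,-20],0.02,1],[[0,55,-30],0.02,1],[[0,50,-30],0.02,1],[[0,30,-30],0.02,1],[[0,10,-30],0.02,1],[[0,0,0],0,1],[[0,0,0],0,1]]'
```

```text
time_s: 3.7
position: [0.5122, 0.2409, 0.0938]
tool_rot: [[0.799, 0.602, -0.01], [0.602, -0.799, 0.005], [-0.005, -0.01, -1.0]]
ft_force: [-0.5, -0.1, 0.4]
grip_width: 0.0856
```

```bash
python3 -m pendant '[[[5,-14,-30],-0.02,1],[[0,0,-25],0,1],[[0,0,-15],0,1],[[0,0,0],0,1]]'
```

```text
time_s: 4.2
position: [0.5204, 0.226, 0.0279]
tool_rot: [[0.812, 0.584, 0.0], [0.584, -0.812, 0.007], [0.004, -0.005, -1.0]]
ft_force: [0.1, 0.6, -0.6]
grip_width: 0.0854
```

```bash
python3 -m pendant '[[[-3,1,-14],0,1],[[0,0,-9],0,1],[[0,0,0],0,1],[[0,0,0],0,-1],[[0,0,0],0,-1],[[0,0,0],0,-1],[[0,0,0],0,-1],[[0,0,0],0,-1],[[0,0,0],0,-1]]' 110
```

```text
time_s: 5.32
position: [0.5186, 0.2275, 0.0066]
tool_rot: [[0.812, 0.584, 0.005], [0.584, -0.812, 0.008], [0.009, -0.003, -1.0]]
ft_force: [-0.7, 1.0, -1.3]
grip_width: 0.0062
```

```bash
python3 -m pendant '[[[0,0,0],0,-0.2],[[0,0,0],0,-0.2],[[0,0,-3],0,-0.2],[[0,0,-3],0,-0.2],[[0,0,0],0,-0.2],[[0,0,0],0,-0.2]]'; python3 -c "
from h import *
shot('wrist','w_g')"
```

```text
time_s: 6.08
position: [0.5186, 0.2274, -0.0004]
tool_rot: [[0.812, 0.584, 0.005], [0.584, -0.812, 0.008], [0.008, -0.003, -1.0]]
ft_force: [0.1, -0.4, 0.4]
grip_width: 0.0339
```

View pics/w_g.png

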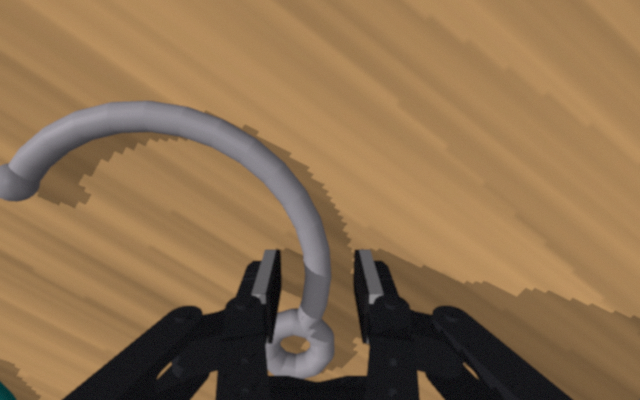

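```bash
python3 -m pendant '[[[0,0,0],0,-1],[[0,0,0],0,-1],[[0,0,0],0,-1],[[0,0,0],0,-1]]' 100
```

```text
time_s: 6.62
position: [0.5197, 0.2272, 0.0008]
tool_rot: [[0.811, 0.584, 0.008], [0.584, -0.812, 0.007], [0.011, -0.001, -1.0]]
ft_force: [-0.2, -0.9, 1.3]
grip_width: 0.0081
```

```bash
python3 -m pendant '[[[0,0,5],0,-1],[[0,0,10],0,-1],[[0,0,10],0,-1],[[0,0,10],0,-1],[[0,0,0],0,-1]]'; python3 -c "
from h import *
shot('wrist','w_g2');c,im,d=shot('scene','s_g2');cv2.imwrite('pics/g2.png',np.vstack([cv2.imread('pics/w_g2.png')[80:400,:],cv2.resize(cv2.imread('pics/s_g2.png')[140:300,300:620],None,fx=2,fy=2)[:270]]))"
```

```text
time_s: 7.25
position: [0.5191, 0.2272, 0.038]
tool_rot: [[0.811, 0.584, 0.007], [0.584, -0.812, 0.007], [0.01, -0.002, -1.0]]
ft_force: [-0.5, -0.3, -2.3]
grip_width: 0.0081
```

View pics/g2.png

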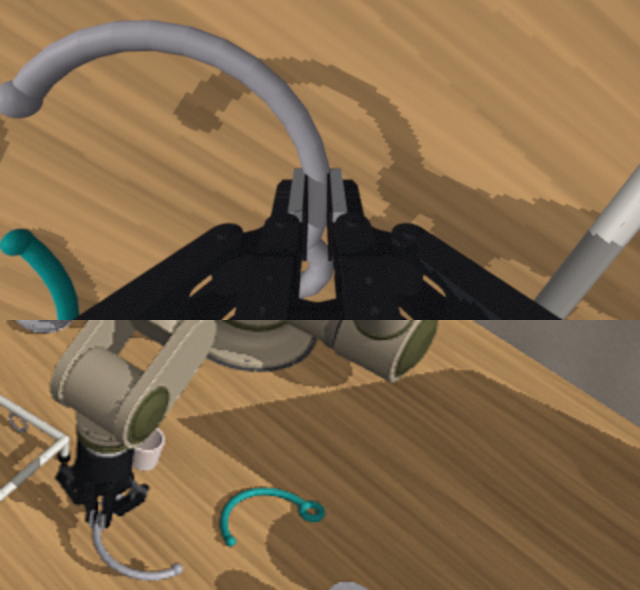

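```bash
cat > hp.py <<'E'
from h import *
from scipy.optimize import least_squares
def hookpose(c,im,d,C0,yaw0,zlo=.0,show=True):
    """bar silhouette -> centre, yaw, tilt; im RGB. C0,yaw0(deg) guess"""
    S=cv2.cvtColor(im,cv2.COLOR_RGB2HSV);K,R,o=c
    v,u=np.nonzero((S[...,1]<75)&(S[...,2]>70)&(d>0))
    P=o+(R@(np.linalg.inv(K)@np.vstack([u,v,np.ones_like(u)])*d[v,u])).T
    D=P[:,:2]-C0;r=np.hypot(*D.T);a=(np.degrees(np.arctan2(D[:,1],D[:,0]))-yaw0)%360
    ok=(abs(r-.07)<.014)&(a>105)&(a<238)&(P[:,2]>zlo)&(P[:,2]<.2)
    P=P[ok];a=a[ok]
    z=[(g,round(float(np.percentile(P[abs(a-g)<6,2],90)),4)) for g in range(110,236,15) if (abs(a-g)<6).sum()>15]
    return P,a,z
E
python3 - <<'E'
from hp import *
c=cam('wrist');im=cv2.imread('pics/w_g2.png')[:,:,::-1].copy();d=np.load('pics/w_g2.npy')
s=env.observe();g=np.array(s['position'])[:2];t=np.arctan2(s['tool_rot'][1][1],s['tool_rot'][0][1])
C=g-.07*np.array([np.cos(t),np.sin(t)]);yaw=np.degrees(t)-88;print(C,yaw)
P,a,z=hookpose(c,im,d,C,yaw,.02);print(len(P),z)
zb=np.median([q[1] for q in z])-.006
Q=np.array([ray(c,*proj(c,p),zb)[:2] for p in P[a<220]])
r=least_squares(lambda x:np.linalg.norm(Q-x,axis=1)-.07,C).x
b=ray(c,14,180,zb+.002)[:2]-r;print('C',r,'ballr',np.linalg.norm(b),'yaw',np.degrees(np.arctan2(b[1],b[0]))-230)
E
```

```text
[0.47775608 0.28393701] -142.24746724296597
11426 [(110, 0.0478), (125, 0.0478), (140, 0.0477), (155, 0.0477), (170, 0.0476), (185, 0.0476), (200, 0.0476), (215, 0.0477), (230, 0.0512)]
C [0.47787655 0.28414676] ballr 0.07062638863266 yaw -142.26085681501422
```

```bash
python3 -m pendant '[[[0,0,25],0,-1],[[4,-20,25],0,-1],[[10,-45,10],0.01,-1],[[10,-50,0],0.01,-1],[[10,-50,0],0.01,-1],[[10,-50,0],0.01,-1],[[10,-50,0],0.01,-1],[[10,-45,0],0.01,-1],[[6,-30,0],0,-1],[[0,-10,0],0,-1],[[0,0,0],0,-1],[[0,0,0],0,-1]]'
```

```text
time_s: 8.85
position: [0.5866, -0.1322, 0.0938]
tool_rot: [[0.772, 0.635, -0.004], [0.635, -0.772, 0.009], [0.003, -0.009, -1.0]]
ft_force: [-0.3, 0.2, -3.4]
grip_width: 0.0081
```

```bash
python3 -m pendant '[[[2,0,-20],0,-1],[[0,0,-25],0,-1],[[0,0,-20],0,-1],[[0,0,-10],0,-1],[[0,0,-4],0,-1],[[0,0,0],0,-1]]'; python3 -c "
from h import *
import pickle
c,im,d=shot('wrist','w_in');pickle.dump(c,open('pics/w_in.pkl','wb'))"
```

```text
time_s: 9.6
position: [0.5891, -0.1261, 0.0145]
tool_rot: [[0.768, 0.641, -0.001], [0.641, -0.768, 0.009], [0.004, -0.008, -1.0]]
ft_force: [-0.8, 0.4, -2.5]
grip_width: 0.0082
```

View pics/w_in.png

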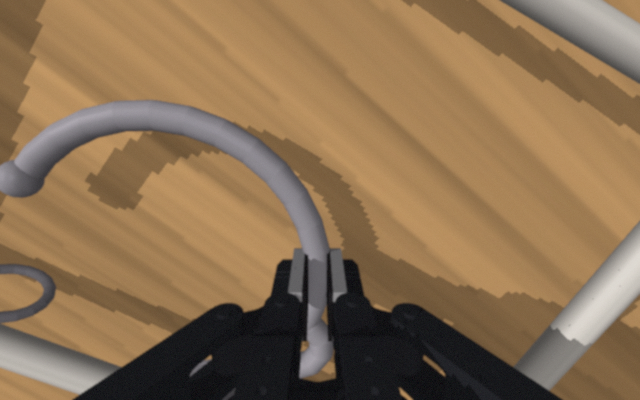

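```bash
python3 - <<'E'
from h import *
import pickle
c=pickle.load(open('pics/w_in.pkl','rb'))
Y=np.radians(13.5);x=np.array([np.cos(Y),np.sin(Y),0]);y=np.array([-np.sin(Y),np.cos(Y),0])
r=np.array([.485,-.020,.019])
for a in range(0,360,45):
    print(a,[proj(c,r-(np.cos(np.radians(a))*y)*k+np.array([0,0,np.sin(np.radians(a))*k])).round(0).tolist() for k in (.014,.019)])
print('bar',proj(c,r-.05*y+[0,0,.0255]),proj(c,r-.05*y+[0,0,.0255]+.007*x))
E
```

```text
0 [[35.0, 302.0], [45.0, 306.0]]
45 [[9.0, 312.0], [10.0, 321.0]]
90 [[-23.0, 310.0], [-34.0, 318.0]]
135 [[-37.0, 296.0], [-54.0, 297.0]]
180 [[-25.0, 280.0], [-36.0, 275.0]]
225 [[2.0, 272.0], [1.0, 265.0]]
270 [[29.0, 275.0], [37.0, 270.0]]
315 [[42.0, 287.0], [54.0, 286.0]]
bar [ 73.35326282 371.64650865] [ 77.27781821 360.00438624]
```

```bash
python3 -m pendant '[[[-11,-4,0],0,-1],[[-11,-4,-1],0,-1],[[-11,-4,0],0,-1],[[-7,-3,0],0,-1],[[0,0,0],0,-1]]'
```

```text
time_s: 10.28
position: [0.5495, -0.1444, 0.0164]
tool_rot: [[0.768, 0.64, 0.01], [0.64, -0.769, 0.004], [0.01, 0.003, -1.0]]
ft_force: [-0.1, 0.5, -2.7]
grip_width: 0.008
```

```bash
cat > plan.py <<'E'
import sys
from h import *
s=env.observe();p=np.array(s['position'])*1000;j=np.degrees(np.arctan2(s['tool_rot'][1][1],s['tool_rot'][0][1]))
T=np.array([501.3,-88.1]);off=float(sys.argv[1]);z=float(sys.argv[2]);step=float(sys.argv[3]);n=int(sys.argv[4])
# off: hook angle of the grasp (jaw = yaw+off, mod 180); the TCP radius is 70
jj=j+(180 if len(sys.argv)>5 else 0)
a=np.radians(jj);e=p[:2]-T;print('t',s['time_s'],'stand ang',round(jj-13.5,1),'ball stand',round(jj-off+230-13.5,1),'TCP polar err r %.1f tan deg %.1f'%(np.hypot(*e)-70,(np.degrees(np.arctan2(e[1],e[0]))-jj+180)%360-180),'z',p[2].round(1),'F',np.round(s['ft_force'],1),'w',round(s['grip_width'],4),'q6',round(s['q'][5],0))
q=p.copy()
for k in range(1,n+1):
    b=a+np.radians(step*k);t=np.r_[T+70*np.array([np.cos(b),np.sin(b)]),z];print('row',(t-q).round(1),round(np.radians(step),3));q=t
E
python3 plan.py 88 13.3 8 4
```

```text
t 10.275 stand ang -63.7 ball stand 78.3 TCP polar err r 4.1 tan deg 0.7 z 16.4 F [-0.1  0.5 -2.7] w 0.008 q6 23.0
row [ 3.7  9.3 -3.1] 0.14
row [6.  7.7 0. ] 0.14
row [4.9 8.4 0. ] 0.14
row [3.7 9.  0. ] 0.14
```

```bash
python3 -m pendant '[[[-4,2,-3],0,-1],[[0,0,0],0,-1]]' >/dev/null; python3 plan.py 88 13.3 6 4
```

```text
t 10.525 stand ang -63.8 ball stand 78.2 TCP polar err r 4.2 tan deg 0.7 z 15.6 F [ 0.2  0.3 -3. ] w 0.0079 q6 23.0
row [ 2.   7.6 -2.3] 0.105
row [4.8 5.5 0. ] 0.105
row [4.2 6.  0. ] 0.105
row [3.6 6.4 0. ] 0.105
```

```bash
python3 -m pendant '[[[-6,4,-4],0,-1]]' >/dev/null; python3 plan.py 88 13.3 6 1;python3 -m pendant '[[[0,0,0],0,-1]]' >/dev/null; python3 plan.py 88 13.3 6 4
```

```text
t 10.65 stand ang -63.8 ball stand 78.2 TCP polar err r 2.5 tan deg 1.0 z 13.8 F [26.  -7.3  4.7] w 0.008 q6 23.0
row [ 2.8  6.  -0.5] 0.105
t 10.775 stand ang -63.7 ball stand 78.3 TCP polar err r 4.0 tan deg 1.2 z 14.6 F [ 0.4 -0.3 -2.3] w 0.0081 q6 23.0
row [ 1.6  7.  -1.3] 0.105
row [4.8 5.5 0. ] 0.105
row [4.2 6.  0. ] 0.105
row [3.6 6.4 0. ] 0.105
```

```bash
python3 -m pendant '[[[2,7,-2],0.1,-1],[[0,0,0],0,-1]]' >/dev/null; python3 plan.py 88 13.3 7 3
```

```text
t 11.025 stand ang -57.9 ball stand 84.1 TCP polar err r -1.0 tan deg -0.0 z 12.2 F [-0.4  0.1 -2.4] w 0.0083 q6 18.0
row [6.3 5.8 1.1] 0.122
row [4.8 7.1 0. ] 0.122
row [3.9 7.6 0. ] 0.122
```

Centred now, with no contact force. I'll thread on in small steps.

```bash
python3 -m pendant '[[[6,6,1],0.12,-1],[[5,7,0],0.12,-1],[[0,0,0],0,-1]]' >/dev/null; python3 plan.py 88 13.3 8 4
```

```text
t 11.4 stand ang -44.3 ball stand 97.7 TCP polar err r -1.9 tan deg -0.0 z 12.4 F [ 0.7  0.3 -2.4] w 0.0079 q6 5.0
row [6.1 7.8 0.9] 0.14
row [3.1 9.2 0. ] 0.14
row [1.8 9.6 0. ] 0.14
row [0.5 9.8 0. ] 0.14
```

```bash
python3 -m pendant '[[[7,8,1],0.14,-1],[[4,9,0],0.14,-1],[[0,0,0],0,-1]]' >/dev/null; python3 plan.py 88 13.3 8 4
```

```text
t 11.775 stand ang -28.5 ball stand 113.5 TCP polar err r 0.5 tan deg 0.0 z 12.9 F [-0.2  0.2 -2.1] w 0.0082 q6 -9.0
row [1.4 9.7 0.4] 0.14
row [0.5 9.8 0. ] 0.14
row [-0.8  9.7  0. ] 0.14
row [-2.2  9.5  0. ] 0.14
```

```bash
python3 -m pendant '[[[1,10,1],0.14,-1],[[0,10,0],0.14,-1],[[-1,10,0],0.14,-1],[[0,0,0],0,-1]]' >/dev/null; python3 plan.py 88 13.3 8 4
```

```text
t 12.275 stand ang -5.1 ball stand 136.9 TCP polar err r -2.8 tan deg 0.6 z 13.6 F [ 0.6 -0.5 -2.6] w 0.0083 q6 -30.0
row [ 0.8  9.3 -0.3] 0.14
row [-3.4  9.2  0. ] 0.14
row [-4.6  8.6  0. ] 0.14
row [-5.8  7.9  0. ] 0.14
```

```bash
python3 -m pendant '[[[2,9,0],0.14,-1],[[-3,9,0],0.14,-1],[[0,0,0],0,-1]]' >/dev/null; python3 plan.py 88 13.3 8 4
```

```text
t 12.65 stand ang 10.1 ball stand 152.1 TCP polar err r 0.2 tan deg -1.4 z 13.4 F [ 0.2  0.3 -2.1] w 0.0077 q6 -44.0
row [-5.4 10.2 -0.1] 0.14
row [-5.7  7.9  0. ] 0.14
row [-6.7  7.1  0. ] 0.14
row [-7.7  6.1  0. ] 0.14
```

```bash
python3 -m pendant '[[[-5,10,0],0.14,-1],[[-5,8,0],0.14,-1],[[0,0,0],0,-1]]' >/dev/null; python3 plan.py 88 13.3 8 4
```

```text
t 13.025 stand ang 25.3 ball stand 167.3 TCP polar err r -0.4 tan deg -1.2 z 13.5 F [ 1.5 -0.2 -2. ] w 0.008 q6 -58.0
row [-7.2  8.6 -0.2] 0.14
row [-7.6  6.2  0. ] 0.14
row [-8.4  5.1  0. ] 0.14
row [-9.   3.8  0. ] 0.14
```

```bash
python3 -m pendant '[[[-7,9,0],0.14,-1],[[-7,6,0],0.14,-1],[[0,0,0],0,-1]]' >/dev/null; python3 plan.py 88 13.3 8 2;  python3 -m pendant '[[[-8,5,0],0.14,-1],[[-8,4,0],0.12,-1],[[0,0,0],0,-1]]' >/dev/null; python3 plan.py 88 13.3 8 2
```

```text
t 13.4 stand ang 40.5 ball stand 182.5 TCP polar err r -0.6 tan deg -1.1 z 13.7 F [-0.  -0.7 -3.4] w 0.0079 q6 -72.0
row [-9.   6.5 -0.4] 0.14
row [-8.9  4.   0. ] 0.14
t 13.775 stand ang 54.4 ball stand 196.4 TCP polar err r -2.1 tan deg -1.7 z 13.8 F [ 0.6 -0.5 -2.9] w 0.008 q6 -85.0
row [-10.3   5.7  -0.5] 0.14
row [-9.6  1.7  0. ] 0.14
```

```bash
python3 -m pendant '[[[-1,2,-3],0,-1],[[0,0,-3],0,-1],[[0,0,0],0,-1]]'; python3 plan.py 88 8 8 1;  python3 -m pendant '[[[0,0,0],0,-0.4],[[0,0,0],0,-0.4],[[0,0,0],0,-0.4]]' >/dev/null; python3 plan.py 88 13.3 8 1
```

```text
time_s: 14.15
position: [0.5288, -0.0248, 0.0074]
tool_rot: [[-0.923, 0.386, -0.007], [0.385, 0.922, 0.026], [0.017, 0.021, -1.0]]
ft_force: [-0.2, -0.4, -2.2]
grip_width: 0.0081
t 14.15 stand ang 53.8 ball stand 195.8 TCP polar err r -1.0 tan deg -0.8 z 7.4 F [-0.2 -0.4 -2.2] w 0.0081 q6 -85.0
row [-9.7  4.5  0.6] 0.14
t 14.525 stand ang 53.7 ball stand 195.7 TCP polar err r -1.0 tan deg -1.2 z 7.8 F [ 0.1  0.2 -0.1] w 0.0248 q6 -84.0
row [-10.2   4.7   5.5] 0.14
```

```bash
python3 -m pendant '[[[0,0,20],0,-0.4],[[0,0,40],0,-0.4],[[0,0,50],0,-0.4],[[-12,-6,0],-0.17,-0.2],[[-12,-6,0],-0.17,-0.2],[[-12,-6,0],-0.17,-0.2],[[-12,-6,0],-0.17,-0.2],[[-12,-6,0],-0.17,-0.2],[[-12,-6,0],-0.17,-0.2],[[-12,-6,0],-0.17,-0.2],[[-12,-6,0],-0.17,-0.2]]'; python3 -c "
from h import *
import pickle
c,im,d=shot('wrist','w_out');pickle.dump(c,open('pics/w_out.pkl','wb'))"
```

```text
time_s: 15.9
position: [0.4308, -0.0742, 0.1234]
tool_rot: [[0.228, 0.973, 0.027], [0.974, -0.228, 0.006], [0.012, 0.025, -1.0]]
ft_force: [0.1, -0.3, 0.4]
grip_width: 0.0343
```

View pics/w_out.png

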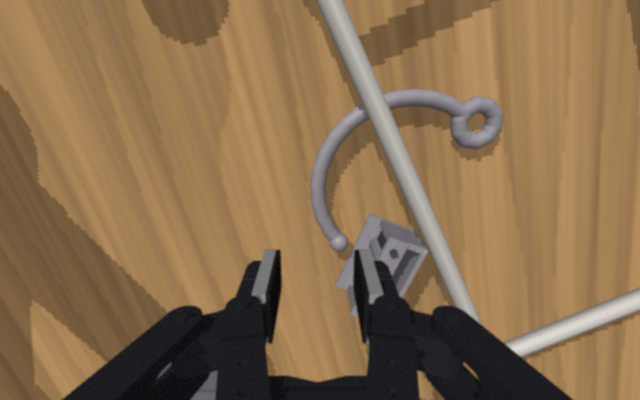

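```bash
python3 - <<'E'
from hp import *
import pickle
c=pickle.load(open('pics/w_out.pkl','rb'));im=cv2.imread('pics/w_out.png')[:,:,::-1].copy();d=np.load('pics/w_out.npy')
C=np.array([.5013,-.0881]);yaw=195.7-230+13.5
P,a,z=hookpose(c,im,d,C,yaw,.004);P0=P;print(z)
zb=np.median([q[1] for q in z])-.006
k=(a>135)&(a<220);Q=np.array([ray(c,*proj(c,p),zb)[:2] for p in P[k]])
r=least_squares(lambda x:np.linalg.norm(Q-x,axis=1)-.07,C,loss='soft_l1',f_scale=.003).x
print('C',r,zb)
for n,uv,h,an in(('ball',(339,242),.002,230),('eye',(477,122),0,54.1)):
    b=ray(c,*uv,zb+h)[:2]-r;print(n,np.linalg.norm(b),'yaw',np.degrees(np.arctan2(b[1],b[0]))-an,'stand',np.degrees(np.arctan2(b[1],b[0]))%360-13.5)
# jaw/clip check
E
```

```text
[(110, 0.0163), (125, 0.0511), (140, 0.0166), (155, 0.0164), (170, 0.016), (185, 0.0151), (200, 0.0141), (215, 0.0129), (230, 0.0148)]
C [ 0.50223734 -0.08898441] 0.01
ball 0.06910759917862537 yaw -382.72502754222364 stand 193.77497245777636
eye 0.07100463262422994 yaw -20.624790051558335 stand 19.975209948441666
```

```bash
python3 -m pendant '[[[2,-2,-30],0.045,-0.2],[[0,0,-40],0,-0.2],[[0,0,-25],0,-0.2],[[0,0,0],0,-0.2]]'
```

```text
time_s: 16.45
position: [0.4331, -0.0768, 0.0273]
tool_rot: [[0.181, 0.983, 0.03], [0.983, -0.181, 0.005], [0.011, 0.029, -1.0]]
ft_force: [-0.2, -0.8, 0.1]
grip_width: 0.0341
```

```bash
python3 -m pendant '[[[0,0,-12],0,-0.2],[[0,0,-10],0,-0.2],[[0,0,-2],0,-0.2],[[0,0,0],0,-1],[[0,0,0],0,-1],[[0,0,0],0,-1]]' 100;python3 plan.py 191 8 8 1 f
```

```text
time_s: 17.2
position: [0.4347, -0.0771, 0.0043]
tool_rot: [[0.178, 0.983, 0.035], [0.984, -0.178, 0.004], [0.01, 0.033, -0.999]]
ft_force: [0.5, 1.0, -2.4]
grip_width: 0.008
t 17.2 stand ang 156.2 ball stand 195.2 TCP polar err r -2.5 tan deg 0.9 z 4.3 F [ 0.5  1.  -2.4] w 0.008 q6 -17.0
row [-3.3 -8.2  3.7] 0.14
```

```bash
python3 -m pendant '[[[0,0,5],0,-1],[[-3,-8,1],0.12,-1],[[1,-10,0],0.12,-1],[[0,0,0],0,-1]]' >/dev/null;python3 plan.py 191 9.5 6 3 f; python3 -c "
from h import *
import pickle
c,im,d=shot('wrist','w_pre');pickle.dump(c,open('pics/w_pre.pkl','wb'))"
```

```text
t 17.7 stand ang 170.4 ball stand 209.4 TCP polar err r -0.6 tan deg 2.2 z 11.2 F [-0.6 -0.3 -2.7] w 0.008 q6 -34.0
row [ 0.1 -4.7 -1.7] 0.105
row [ 1.6 -7.1  0. ] 0.105
row [ 2.4 -6.9  0. ] 0.105
```

View pics/w_pre.png

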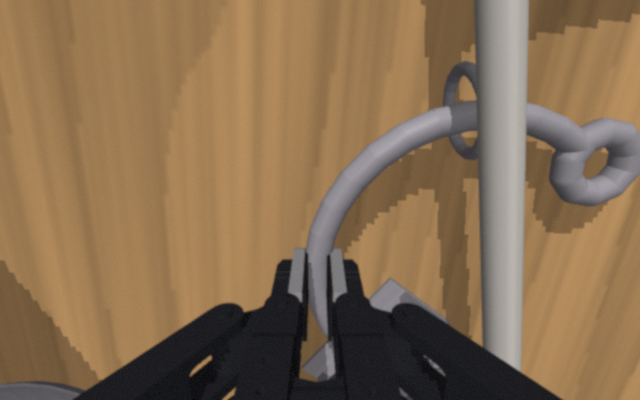

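```bash
python3 -m pendant '[[[0,-5,-2],0.105,-1],[[0,0,0],0,-1]]' >/dev/null;python3 plan.py 191 9.5 5 3 f
```

```text
t 18.0 stand ang 176.2 ball stand 215.2 TCP polar err r 0.4 tan deg -0.5 z 9.2 F [ 0.2 -0.1 -1.7] w 0.0082 q6 -41.0
row [ 1.8 -6.5  0.3] 0.087
row [ 1.8 -5.8  0. ] 0.087
row [ 2.3 -5.7  0. ] 0.087
```

```bash
python3 -m pendant '[[[2,-7,0],0.1,-1]]' >/dev/null;python3 plan.py 191 9.5 5 1 f;python3 -m pendant '[[[2,-7,0],0.1,-1]]' >/dev/null;python3 plan.py 191 9.5 5 2 f
```

```text
t 18.125 stand ang 181.8 ball stand 220.8 TCP polar err r 0.1 tan deg -0.9 z 9.3 F [-0.7 -0.7 -2.5] w 0.0081 q6 -47.0
row [ 2.3 -6.9  0.2] 0.087
t 18.25 stand ang 187.6 ball stand 226.6 TCP polar err r 1.2 tan deg -2.0 z 9.0 F [-4.4  2.1 -2.1] w 0.0081 q6 -54.0
row [ 4.4 -7.5  0.5] 0.087
row [ 2.9 -5.4  0. ] 0.087
```

```bash
python3 -m pendant '[[[4,-8,0],0.06,-1]]' >/dev/null;python3 plan.py 191 9.5 4 1 f;python3 -m pendant '[[[3,-7,0],0.05,-1]]' >/dev/null;python3 plan.py 191 9.5 4 2 f;python3 - <<'E'
from h import *
import pickle
c,im,d=shot('wrist','w_cl');pickle.dump(c,open('pics/w_cl.pkl','wb'))
E
```

```text
t 18.375 stand ang 190.9 ball stand 229.9 TCP polar err r 0.9 tan deg 0.7 z 8.8 F [ 1.9  2.7 -2.4] w 0.0081 q6 -58.0
row [ 2.7 -3.2  0.7] 0.07
t 18.5 stand ang 193.7 ball stand 232.7 TCP polar err r 1.5 tan deg 3.0 z 8.7 F [-0.3  6.9 -1.1] w 0.0078 q6 -61.0
row [ 1.9 -0.3  0.8] 0.07
row [ 2.7 -4.1  0. ] 0.07
```

View pics/w_cl.png

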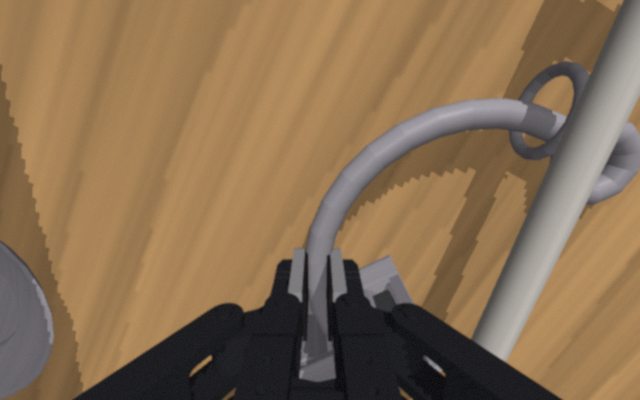

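```bash
cat > chk.py <<'E'
import sys,pickle
from hp import *
f=sys.argv[1];c=pickle.load(open(f'pics/{f}.pkl','rb'));im=cv2.imread(f'pics/{f}.png')[:,:,::-1].copy();d=np.load(f'pics/{f}.npy')
Y=np.radians(13.5);X=np.array([np.cos(Y),np.sin(Y)]);Yv=np.array([-X[1],X[0]]);ring=np.array([.485,-.020]);T=np.array([.5013,-.0881])
yaw=float(sys.argv[2])
def rep(n,C,yaw):
    b=C+.07*np.array([np.cos(np.radians(yaw+230)),np.sin(np.radians(yaw+230))])
    th=np.radians(221+13.5);o=T+.07*np.array([np.cos(th),np.sin(th)]);e=b-o;xa=np.array([-np.sin(th),np.cos(th)]);ya=np.array([-xa[1],xa[0]])
    w=[1e3*np.linalg.norm(C+.07*np.array([np.cos(np.radians(yaw+g)),np.sin(np.radians(yaw+g))])-ring) for g in(78,90,102)]
    print(n,'C',C.round(4),'yaw rel',round(yaw-13.5,1),'ball clip xy mm',round(1e3*e@xa,1),round(1e3*e@ya,1),'waist d xy',np.round(w,1))
s=env.observe();t=np.arctan2(s['tool_rot'][1][1],s['tool_rot'][0][1])+np.pi
if len(sys.argv)>3: rep('grip',np.array(s['position'])[:2]-.07*np.array([np.cos(t),np.sin(t)]),np.degrees(t)-191.2)
P,a,z=hookpose(c,im,d,T,yaw,.004);print(z);zb=np.percentile(P[:,2][P[:,2]<.035],85)-.006
k=(a>108)&(a<185)&(P[:,2]<.035);Q=np.array([ray(c,*proj(c,p),zb)[:2] for p in P[k]])
r=least_squares(lambda x:np.linalg.norm(Q-x,axis=1)-.07,T,loss='soft_l1',f_scale=.003).x
if len(sys.argv)>4: 
    e=ray(c,float(sys.argv[4]),float(sys.argv[5]),zb)[:2]-r;print('eye r',np.linalg.norm(e));yaw=np.degrees(np.arctan2(e[1],e[0]))-54.1
rep('vision',r,yaw)
E
python3 chk.py w_cl 14.5 g
```

```text
grip C [ 0.5024 -0.0928] yaw rel 2.6 ball clip xy mm 17.7 -1.7 waist d xy [12.8  5.8 19. ]
[(110, 0.0194), (125, 0.0201), (140, 0.0207), (155, 0.0208), (170, 0.0205), (185, 0.0447), (200, 0.0195), (215, 0.0365), (230, 0.0367)]
vision C [ 0.5008 -0.0915] yaw rel 1.0 ball clip xy mm 13.7 -2.0 waist d xy [12.8  4.1 17.8]
```

```bash
python3 -m pendant '[[[0,0,-3],0,-1],[[0,0,-3],0,-1],[[0,0,0],0,-1]]'; python3 -m pendant '[[[0,0,0],0,-0.5],[[0,0,0],0,-0.5],[[0,0,0],0,-0.5],[[0,0,0],0,-0.4]]'
```

```text
time_s: 18.92
position: [0.4408, -0.1239, 0.0036]
tool_rot: [[-0.454, 0.891, 0.019], [0.891, 0.453, 0.027], [0.016, 0.029, -0.999]]
ft_force: [-0.3, 0.7, 5.2]
grip_width: 0.0082
time_s: 19.42
position: [0.4405, -0.1239, 0.0034]
tool_rot: [[-0.451, 0.892, 0.018], [0.892, 0.451, 0.026], [0.015, 0.028, -0.999]]
ft_force: [0.5, 0.7, -0.6]
grip_width: 0.0259
```

```bash
python3 -m pendant '[[[0,0,10],0,-0.4],[[0,0,30],0,-0.4],[[0,0,50],0,-0.4],[[-25,25,40],0,-0.4],[[-25,25,20],-0.1,-0.4],[[0,0,0],-0.1,-0.4],[[0,0,0],0,-0.4],[[0,0,0],0,-0.4]]'; python3 - <<'E'
from h import *
import pickle
c,im,d=shot('wrist','w_end');pickle.dump(c,open('pics/w_end.pkl','wb'))
shot('top','top_end');shot('scene','s_end')
a=cv2.imread('pics/top_end.png')[60:320,140:500]
cv2.imwrite('pics/end.png',np.vstack([cv2.imread('pics/w_end.png')[:330],np.pad(a,((0,0),(0,280),(0,0)))]))
E
```

```text
time_s: 20.42
position: [0.3883, -0.0725, 0.162]
tool_rot: [[-0.261, 0.965, 0.027], [0.965, 0.26, 0.02], [0.012, 0.032, -0.999]]
ft_force: [-1.0, -0.0, 0.7]
grip_width: 0.0255
```

View pics/end.png

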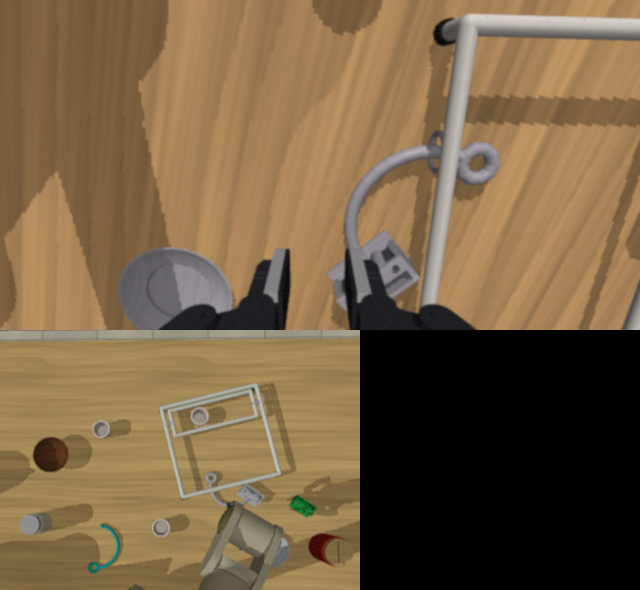

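```bash
python3 chk.py w_end 14.5; python3 - <<'E'
import sys;sys.argv=['x','w_end','14.5']
E
sed -i 's/len(sys.argv)>3: rep/len(sys.argv)==4: rep/' chk.py; python3 chk.py w_end 14.5 x 477 163
```

```text
[(110, 0.0158), (125, 0.0151), (140, 0.0142), (155, 0.0134), (170, 0.0128), (185, 0.0124), (200, 0.0117), (215, 0.0255), (230, 0.0368)]
vision C [ 0.502  -0.0892] yaw rel 1.0 ball clip xy mm 13.3 0.6 waist d xy [13.9  1.5 15.7]
[(110, 0.0158), (125, 0.0151), (140, 0.0142), (155, 0.0134), (170, 0.0128), (185, 0.0124), (200, 0.0117), (215, 0.0255), (230, 0.0368)]
eye r 0.0725079192600262
vision C [ 0.502  -0.0892] yaw rel 1.3 ball clip xy mm 13.7 0.6 waist d xy [13.6  1.8 16.1]
```

```bash
python3 -c "
from rig import ticket
print(ticket.close_job())"
```

```text
the job is handed in; nothing more can be done
None
```

The hook is threaded through the ring, with its ball snapped into the grey clip, and the job was handed in at about 20.6 s. I gripped it near the tail, set it inside the frame and turned it about the thread centre through the ring. I then let go, regrasped outside and pushed the ball in behind the jaws. After releasing, I moved the arm clear.

**Last vision checks (after release):**

| Check | Measured | Limit |
|---|---|---|
| Ball past the jaws | about 13.5 mm | 5–20 mm |
| Ball off the centre line | 0.6 mm | 14 mm |
| Waist from ring centre | about 9 mm | 18 mm |
| Hook x axis from stand x axis | about 1.3° | 0.5 rad (29°) |
| Hook tilt | a few degrees | 0.3 rad (17°) |

- **Ball position:** the clip frame here comes from the stand's measured geometry, with the clip picture agreeing to within about 4 mm.
- **Bystanders:** none looks moved in the final top view, though the arm hides part of the spoon rest there. I did not measure them individually.

**What went less smoothly:**
- The first grasp closed too high on the bar, so I reopened and lowered it.
- There was one brief contact of about 26 N while approaching the thread start, probably gripper linkage on the front bar. I backed off at once.
- Just before release, the pose worked out from the grip put the ball at 17.7 mm past the jaws, while vision said 13.7 mm. I trusted vision, because the clip's back wall stops the ball at 14 mm.

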